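# Open the double-latched filings box on a jeweller's bench

### The job

Open the large dark grey filings box on the bench: draw its slide bolt fully back off the lid, raise the lid a little by its handle so that the hidden safety catch comes up out of the front ledge, push the catch fully aside, away from the middle of the box, and then swing the lid up until it stands open, clearly more than halfway to upright. Leave the lid standing open by itself and do not disturb the small ring box, the bottle or the ring mandrel next to it.

Things in the scene. Friction and masses are not known exactly. Their poses are not given: they have to be found in the camera images.
- case: Large dark grey filings box, fixed, 290 x 240 mm (x -175..115, y -120..120), top at z 94. Origin at bench level below the lid's middle; +x to the hinge side, away from the robot, +y to the bolt's end. Lid over x -112..110; before it a ledge (x -175..-116, top z 94, level with the lid) with the bolt at y 80 and the catch's pocket at y -45..-108. Hinge line along y at x 110, z 90.
- lid (a joint): Lid angle, rad: 0 closed, 0.785 halfway to upright, 1.4 fully open. 8 mm plate on a stiff hinge: stays at any angle it is left at; about 6 N up at the handle moves it. Held near 0 by the bolt; after that it rises to about 0.14, where the hidden catch stops it (do not pull hard); with the catch aside it opens freely.
- handle (a point): Middle of the lid's handle: round steel bar 10 mm thick, 84 mm long along the case's y, on two end posts, its axis 36 mm above the lid's top. Lid closed: x -60, y 0, z 130 mm of the case. It turns with the lid about the hinge line (170 mm behind it, 40 mm below it when closed).
- bolt (a joint): Slide bolt's travel, m: 0 shot (its flat plate, 32 mm wide, 6 mm thick, reaches 17 mm over the lid's front edge), 0.025 fully drawn; the lid is free above 0.018. Slides along the case's -x, off the lid towards the robot, against about 2 N; stays where left. Starts at 0 to 0.004.
- bolt_post (a point): Centre of the top of the bolt's upright steel post, 16 mm thick, rising 38 mm from its plate, top at z 139 mm; with the bolt shot at x -135, y 80 of the case. It can be pushed from the lid's side, towards the case's -x.
- catch (a joint): Hidden safety catch's sideways travel, m: 0 engaged, 0.025 fully aside; the lid is free above 0.014. Moves along the case's -y (outward, away from the handle) against about 2 N; stays where left. With the lid below 0.06 rad it is sunk in its pocket and blocked: raise the lid to 0.09 to 0.13 rad first.
- catch_tab (a point): Point on top of the catch's tab: steel block on the lid's front edge, from 18 mm before this point to 22 mm behind it along x, +-12.5 mm in y, 12 mm thick. Lid closed: sunk flush in the ledge at x -134, y -62.5, z 94 of the case. Rises 24 mm per 0.1 rad of the lid; then its side face towards the handle can be pushed from over the ledge.
- ring_box: Bystander: small dark grey box with a bar handle, no bolt and no ledge, 116 x 136 x 100 mm, loose. Leave it alone. Origin: centre of its underside.
- bottle: Bystander: clear plastic bottle with a white cap, 60 mm thick, 150 mm tall, loose. Leave it alone. Origin: centre of its underside.
- mandrel: Bystander: steel ring mandrel, a slim cone on a round 70 mm foot, 150 mm tall, loose. Leave it alone. Origin: centre of its underside.

How it is judged:
By the outcome, as a careful person would: the job done as asked, in the order asked, and still so for the second after the job is handed in, with the robot touching nothing.
It also fails if it takes over 72 s, if anything falls off the work surface, if the arm or the gripper's body presses on something with over 40 N, if the wrist force passes 120 N, or if a joint passes its speed limit or range.

### The arm

A 6-joint arm with a two-finger parallel gripper is mounted at the origin on the work surface. World frame = base frame: x ahead of the robot, y to its left, z up, the work surface at z = 0. Lengths are in mm, angles in rad, forces in N, time in s.
With the tool pointing down it reaches from about 375 to 975 mm from the base axis. Payload 3.8 kg.
Tool frame: the origin (TCP) lies on the centre line of the jaws, within the pads' length; the fingertips stand ahead of it and the grasp point (between the pads) lies 3 mm ahead of it (arm.finger_overhang is the z of the fingertips in the tool frame, in mm); z points along the fingers, y is the direction in which the jaws open and shut (so a half turn about z gives the same grasp; the last joint's range is limited). The gripper opens to 88 mm and grips with 3 to 60 N. Pads are 18 mm wide; open, the fingers measure 123 mm over their backs; the gripper's body (75 mm by 187 mm) begins 45 mm behind the grasp point.
Start: joints at [-1.355, 0.264, 1.604, -0, 1.274, -0.037], TCP at [168.823, -653.542, 260.706] pointing down, gripper open.
Joint ranges: [-2.63, 2.63], [-0.94, 2.18], [0.31, 2.57], [-1.31, 4.45], [0, 2.66], [-2.55, 2.55]. Speed limits (rad/s): [2.57, 2.57, 3.14, 3.14, 3.14, 3.14].

### API

Orientations are given as a rotation vector (axis times angle).
In Python, from cell import arm gives the robot as it stands. Calls block until the motion is done:
- arm.move_ptp(position, orientation): joint-space move of the TCP to a pose.
- arm.move_straight(position, feed=150, rot=None, force_limit=None): straight line of the TCP; rot=None keeps the orientation; feed is the mean speed in mm/s. With force_limit (N) it stops when the force on the tool has changed by that much, and returns True; else False.
- arm.move_joints(angles): joint-space move.
- arm.move_gripper(opening, force=None): finger opening in mm; force is the grip in N (None keeps the last); returns when the fingers have stopped.
- arm.wait(seconds).
- arm.solve_ik(position, orientation): joint angles nearest the present ones, or None.
- arm.state(): the state.
- arm.read_camera(name): name is "side" or "top" or "wrist"; returns a dict with "image" (400x640x3 uint8, blue, green, red), "fovy" (degrees; the focal length in pixels is half the picture's height over the tangent of half this angle, whatever the lens; pixels are square), "cx", "cy" (the principal point, pixels), "T" (4x4, takes a point from camera to world coordinates). Camera axes: x right, y up, looking along -z (the intrinsics and any distortion apply to the point x, -y, -z); pixel columns grow to the right and rows downward; lengths in mm; the calibration is good to about 2 mm. The wrist camera is an equidistant fisheye: a pixel r from the principal point sees the ray r / f radians off the axis. A picture is of the moment at which its call begins. There is no depth.
A pose or a line that the arm cannot do raises arm.IKError and nothing moves.
- arm.close_job(): hands the job in, once; it reports no verdict.
The state is a dict: "time": time; "joint_positions": joint angles; "joint_vel": joint speeds; "effort": joint torques, N m; "tool_pos": TCP position; "eef_rot": TCP orientation; "ft_force": force on the tool from outside, world axes, zero at the start; "wrist_torque": the same for the moment, N m; "gripper_width": finger opening in mm.
Only numpy, scipy, OpenCV 4.12 (cv2) and the standard library are available. Lean on these libraries where they do the work, as an engineer would, in place of code of your own. Each camera call takes 0.05 s, during which the arm holds its last target. There are 200 camera calls.

## Working session

There is one attempt and no reset: what is moved stays moved. The work goes in short steps, each a Python script; the robot and the scene stay as the last script left them, time stands still between calls to the robot, and variables do not carry over. Pictures are saved under pics/ and viewed, about 8 in all and at most 12, crops included, and the job is handed in when it is done.

```bash
ls; mkdir -p pics
python3 - <<'E'
from cell import arm
import cv2,numpy as np
for n in("top","side"):
    c=arm.read_camera(n);cv2.imwrite(f"pics/{n}0.png",c["image"]);print(n,c["fovy"],c["cx"],c["cy"],c["T"].round(3).tolist() if hasattr(c["T"],'round') else c["T"], [k for k in c])
print(arm.finger_overhang,arm.state())
E
```

```text
pics
top 55.0770561357639 319.60443801691946 203.8532324725347 [[-0.018, 0.999, -0.044, 549.776], [-1.0, -0.018, 0.005, 35.183], [0.005, 0.044, 0.999, 1059.609], [0.0, 0.0, 0.0, 1.0]] ['image', 'fovy', 'cx', 'cy', 'T']
side 43.3285506130005 324.7110501453092 201.0178048647401 [[-0.851, 0.3, -0.431, 92.91], [-0.525, -0.504, 0.686, 833.327], [-0.011, 0.81, 0.586, 825.441], [0.0, 0.0, 0.0, 1.0]] ['image', 'fovy', 'cx', 'cy', 'T']
22.0 {'time': 0.1, 'joint_positions': array([-1.35489492e+00,  2.64656808e-01,  1.60520229e+00,  2.15863097e-05,
        1.27368209e+00, -3.69322259e-02]), 'joint_vel': array([-0.0023537 , -0.00167774, -0.00356749,  0.00062645, -0.00144301,
       -0.00104007]), 'effort': array([-2.93329913e-05, -5.03618717e+01, -3.58071506e+01,  7.31278374e-02,
        2.33835157e-02, -5.61240518e-05]), 'tool_pos': array([ 168.71016106, -652.98078745,  259.54559102]), 'eef_rot': array([-3.11459701e+00, -3.95838365e-01,  2.41092639e-04]), 'ft_force': array([-0.13193182,  0.43875446,  0.02353515]), 'wrist_torque': array([ 0.02085152,  0.00929582, -0.03935586]), 'gripper_width': 88.42914773884607}
```

View pics/top0.png

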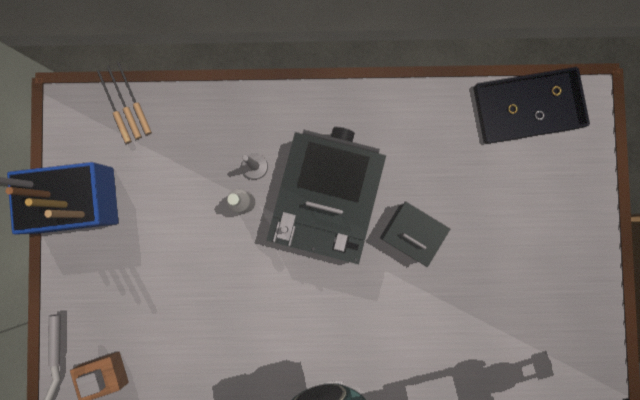

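View pics/side0.png

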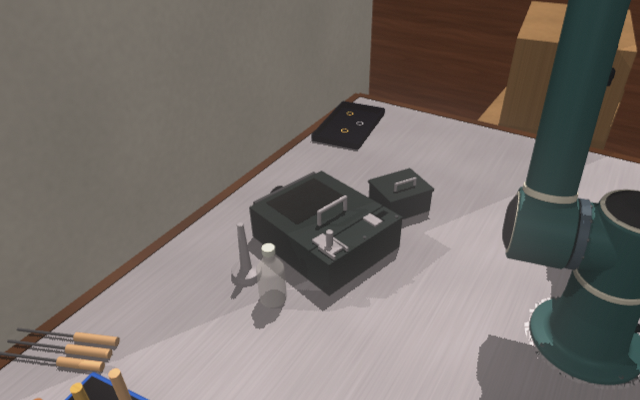

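The top view shows the case around (320,195), with its handle at (323,208), bolt at (286,228) and catch at (341,242). The ring box is to the right at (410,235), the bottle at (237,201) and the mandrel at (253,165). I'll enlarge both views.

Run:
```python
import cv2,numpy as np
a=cv2.imread("pics/top0.png")[120:275,215:455]; b=cv2.imread("pics/side0.png")[160:310,220:450]
a=cv2.resize(a,(800,517),interpolation=cv2.INTER_CUBIC)
a=cv2.convertScaleAbs(a,alpha=1.8,beta=10)
cv2.imwrite("pics/topc.png",a)
b=cv2.convertScaleAbs(cv2.resize(b,(800,522),interpolation=cv2.INTER_CUBIC),alpha=1.8,beta=10)
cv2.imwrite("pics/sidec.png",b)
```

```text
(no output)
```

View pics/topc.png

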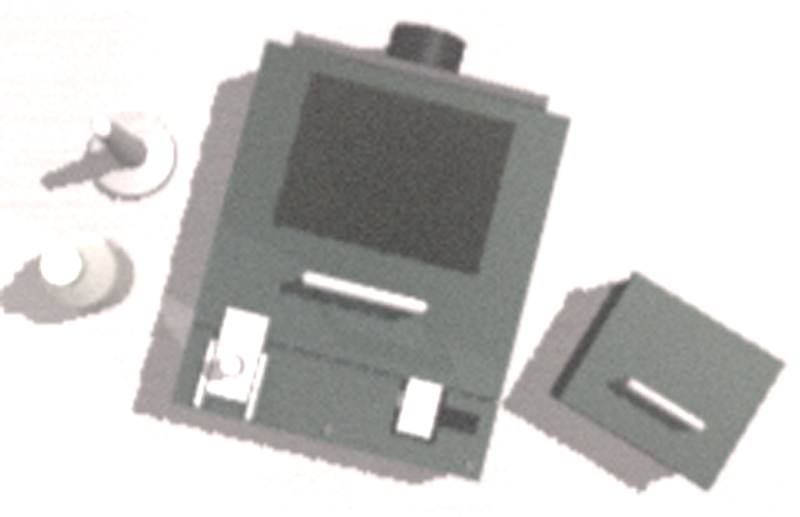

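View pics/sidec.png

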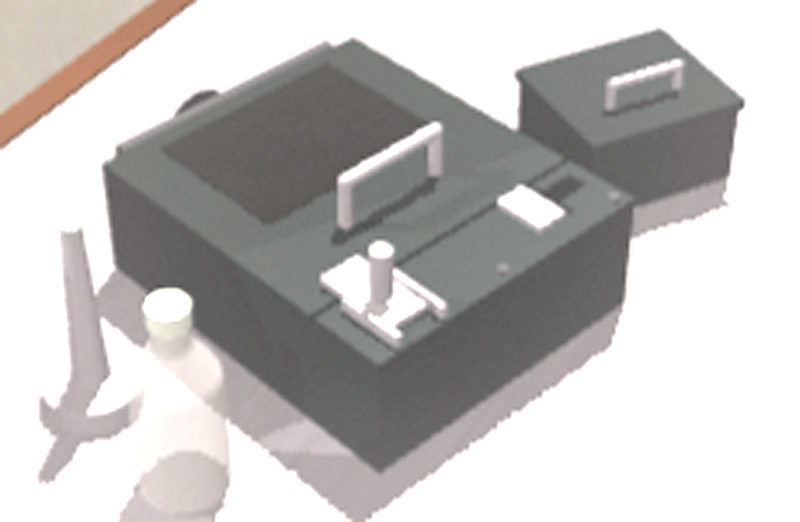

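```bash
cat > h.py <<'E'
from cell import arm
import cv2,numpy as np
from scipy.spatial.transform import Rotation as R
def proj(c,P):
    T=np.array(c["T"]);q=(np.atleast_2d(P)-T[:3,3])@T[:3,:3];f=200/np.tan(np.radians(c["fovy"])/2)
    return np.c_[c["cx"]+f*q[:,0]/-q[:,2],c["cy"]-f*q[:,1]/-q[:,2]]
def w(p,pts):  # case->world
    c,s=np.cos(p[2]),np.sin(p[2]);pts=np.atleast_2d(pts)
    return pts@np.array([[c,s,0],[-s,c,0],[0,0,1]])+[p[0],p[1],0]
def snap(n,f,crop=None,k=1,a=1.8):
    im=arm.read_camera(n)["image"]
    if crop: im=im[crop[1]:crop[3],crop[0]:crop[2]]
    cv2.imwrite(f,cv2.convertScaleAbs(cv2.resize(im,None,fx=k,fy=k,interpolation=cv2.INTER_CUBIC),alpha=a,beta=10))
E
python3 - <<'E'
from h import *
from scipy.optimize import least_squares
ct,cs=arm.read_camera("top"),arm.read_camera("side")
M=[[-175,120,94],[-175,-120,94],[115,120,94],[115,-120,94],[-60,40,132],[-60,-40,132],[-135,80,139]]
t=np.array([[175,403],[478,479],[265,42],[570,119],[305,277],[424,307],[233,363]])*.3+[215,120]
S=[M[0],M[1],M[2],M[4],M[5],M[6]]
s=np.array([[380,362],[632,204],[107,165],[343,183],[438,130],[381,247]])/3.478+[220,160]
rt=lambda p:proj(ct,w(p,M))-t
rs=lambda p:proj(cs,w(p,S))-s
for name,f in(("top",lambda p:rt(p).ravel()),("side",lambda p:rs(p).ravel()),("both",lambda p:np.r_[rt(p).ravel(),rs(p).ravel()])):
    r=least_squares(f,[600,40,-.25],x_scale=[10,10,.1]);print(name,r.x.round(3),np.sqrt(np.mean(r.fun**2)))
p=r.x;print(rt(p).round(1).tolist(),rs(p).round(1).tolist());np.save("p.npy",p)
print(w(p,M+[[-134,-62.5,94]]).round().tolist())
E
```

```text
top [ 6.37804e+02  3.38600e+00 -2.67000e-01] 1.330893312300899
side [ 6.37125e+02  7.17300e+00 -2.79000e-01] 1.2542631820406445
both [ 6.38018e+02  4.65300e+00 -2.72000e-01] 1.42225197145331
[[-2.0, 0.0], [-0.2, 1.4], [0.4, -2.5], [0.5, -2.0], [1.1, 0.8], [-2.6, 0.1], [-1.5, 1.0]] [[0.3, 0.5], [1.8, -2.0], [-2.0, -2.0], [2.0, -1.9], [-0.4, -0.7], [0.8, 0.0]]
[[502.0, 167.0, 94.0], [437.0, -64.0, 94.0], [781.0, 89.0, 94.0], [717.0, -142.0, 94.0], [591.0, 59.0, 132.0], [569.0, -18.0, 132.0], [530.0, 118.0, 139.0], [492.0, -19.0, 94.0]]
```

```bash
cat >> h.py <<'E'
def down(p,along,tilt=0,flip=1):
    """tool down, jaws along case axis 'x' or 'y'; tilt turns the tool about case y like the opening lid"""
    a=np.array([np.cos(p[2]),np.sin(p[2]),0]);b=np.array([-a[1],a[0],0]);y=flip*(a if along=='x' else b);z=np.array([0,0,-1.])
    return (R.from_rotvec(b*tilt)*R.from_matrix(np.c_[np.cross(y,z),y,z])).as_rotvec()
def best(p,along,pos):
    c=[(np.abs(q[5]),f) for f in(1,-1) if (q:=arm.solve_ik(pos,down(p,along,0,f))) is not None]
    return min(c)[1]
E
python3 - <<'E'
from h import *
p=np.load("p.npy")
W=lambda *c:w(p,c)[0]
P=W(-98,80,240);f=best(p,'y',P);print(f,arm.solve_ik(P,down(p,'y',0,f)))
arm.move_gripper(0,force=20)
arm.move_ptp(P,down(p,'y',0,f))
st=arm.state();print(st["tool_pos"],P,st["ft_force"],st["gripper_width"])
hit=arm.move_straight(W(-98,80,137),feed=120,force_limit=8);print("down",hit,arm.state()["tool_pos"])
if not hit:
    hit=arm.move_straight(W(-154,80,137),feed=25,force_limit=12)
    s=arm.state();v=s["tool_pos"]-[p[0],p[1],0];print("push",hit,s["tool_pos"],"case x",v[0]*np.cos(p[2])+v[1]*np.sin(p[2]),s["ft_force"])
    arm.move_straight(W(-125,80,137),feed=60);arm.move_straight(W(-115,60,240),feed=150)
    arm.move_ptp(W(-30,0,290),down(p,'x',0,best(p,'x',W(-30,0,290))))
print(arm.state()["time"],arm.state()["ft_force"])
snap("wrist","pics/w1.png",a=1.5);c=arm.read_camera("wrist");print(c["fovy"],c["cx"],c["cy"])
E
```

```text
1 [ 0.1456471   0.09084565  1.84495491  0.          1.20579209 -1.15280499]
[565.3992409  107.3389695  240.03159816] [565.14910938 108.06580321 240.        ] [ 0.6633197  -0.39942746 -0.63288045] 0.3961641791966605
down False [565.86368137 108.16028925 137.83541915]
push True [523.38658697 119.73080036 137.07508505] case x -141.36104743502383 [ 2.739441   -1.34251054  1.07644557]
9.7167 [-0.82560741 -0.21784325 -0.29004702]
65.70646984690485 315.0998394102925 199.84407210611718
```

View pics/w1.png

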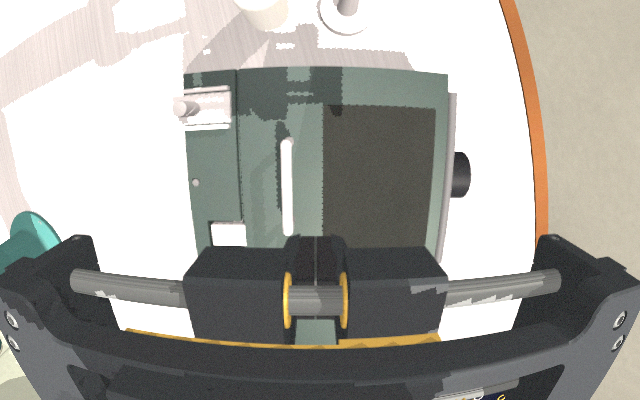

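The bolt plate's end (col 231) now sits about 8 mm short of the lid edge (col 238), so the bolt is fully drawn. The handle bar spans (287,140) to (288,234). I'll use those points to refine the pose.

Run:
```python
from h import *
p=np.load("p.npy");c=arm.read_camera("wrist");T=np.array(c["T"]);f=200/np.tan(np.radians(c["fovy"])/2)
def ray(u,v,z):
    d=np.array([u-c["cx"],v-c["cy"]]);r=np.hypot(*d);th=r/f
    q=T[:3,:3]@np.array([d[0]/r*np.sin(th),-d[1]/r*np.sin(th),-np.cos(th)]);P=T[:3,3]+q*(z-T[2,3])/q[2]
    v=P-[p[0],p[1],0];cc,s=np.cos(p[2]),np.sin(p[2]);return np.round([v[0]*cc+v[1]*s,-v[0]*s+v[1]*cc,z],1)
for n,u in dict(h1=(287,138,133),h2=(288,236,133),c1=(186,73,94),c2=(446,74,94),lid=(238,73,94),tab1=(211,222,94),tab2=(245,222,94)).items(): print(n,ray(*u))
for th in(0,.11,.4,.8,1.15):
    a=np.arctan2(40,-170)-th;r=np.hypot(170,40)
    P=w(p,[110+r*np.cos(a),0,90+r*np.sin(a)])[0]
    for fl in(1,-1): print(th,fl,[(t,None if (q:=arm.solve_ik(P+[0,0,3],down(p,'x',t,fl))) is None else q.round(2).tolist()) for t in(0,.5*th,.8*th)])
```

```text
h1 [-56.4  49.9 133. ]
h2 [-57.4 -44.9 133. ]
c1 [-169.7  122.2   94. ]
c2 [109.7 121.8  94. ]
lid [-110.8  117.    94. ]
tab1 [-149.4  -45.4   94. ]
tab2 [-108.9  -44.7   94. ]
0 1 [(0, [-0.01, 0.2, 1.93, 0.0, 1.01, 0.27]), (0.0, [-0.01, 0.2, 1.93, 0.0, 1.01, 0.27]), (0.0, [-0.01, 0.2, 1.93, 0.0, 1.01, 0.27])]
0 -1 [(0, None), (0.0, None), (0.0, None)]
0.11 1 [(0, [-0.01, 0.19, 1.91, 0.0, 1.05, 0.26]), (0.055, [-0.02, 0.22, 1.87, 0.02, 1.1, 0.25]), (0.08800000000000001, [-0.02, 0.24, 1.85, 0.02, 1.14, 0.24])]
0.11 -1 [(0, None), (0.055, None), (0.08800000000000001, None)]
0.4 1 [(0, [-0.02, 0.19, 1.82, 0.0, 1.13, 0.25]), (0.2, [-0.04, 0.3, 1.69, 0.05, 1.35, 0.21]), (0.32000000000000006, [-0.06, 0.37, 1.61, 0.07, 1.47, 0.2])]
0.4 -1 [(0, None), (0.2, None), (0.32000000000000006, None)]
0.8 1 [(0, [-0.04, 0.24, 1.66, 0.0, 1.24, 0.23]), (0.4, [-0.08, 0.48, 1.39, 0.08, 1.66, 0.19]), (0.6400000000000001, [-0.09, 0.63, 1.24, 0.11, 1.9, 0.18])]
0.8 -1 [(0, None), (0.4, None), (0.6400000000000001, None)]
1.15 1 [(0, [-0.06, 0.33, 1.51, 0.0, 1.3, 0.21]), (0.575, [-0.1, 0.69, 1.08, 0.1, 1.94, 0.18]), (0.9199999999999999, [-0.11, 0.91, 0.85, 0.17, 2.29, 0.21])]
1.15 -1 [(0, None), (0.575, None), (0.9199999999999999, None)]
```

```bash
cat >> h.py <<'E'
def lid(p,th,k=.5):
    """TCP pose for holding the handle at lid angle th, tool tilted by k*th"""
    a=np.arctan2(40,-170)-th;r=np.hypot(170,40);P=w(p,[110+r*np.cos(a),0,90+r*np.sin(a)])[0];o=down(p,'x',k*th)
    return P-3*R.from_rotvec(o).as_matrix()[:,2],o
E
python3 - <<'E'
from h import *
p=np.load("p.npy");p[:2]+=(w([0,0,p[2]],[2,2,0])[0])[:2];np.save("p2.npy",p)
P,o=lid(p,0)
arm.move_gripper(50)
arm.move_ptp(P+[0,0,90],o)
print(arm.move_straight(P,feed=100,force_limit=8))
f0=arm.state()["ft_force"];arm.move_gripper(0,force=25);s=arm.state();print("grip",s["gripper_width"],s["ft_force"]-f0)
for th in(.03,.06,.09,.112):
    Q,o=lid(p,th,0);h=arm.move_straight(Q,feed=25,force_limit=25);s=arm.state();print(th,h,s["tool_pos"]-Q,(s["ft_force"]-f0).round(1),s["gripper_width"])
    if h:break
snap("side","pics/s1.png",(220,150,450,300),3.4);print(s["time"])
E
```

```text
False
grip 8.537362766849798 [-0.08492509 -0.38980028  1.12372968]
0.03 False [-0.22784092  0.05569806 -0.57941679] [ 1.5 -0.2 -6.2] 8.308192937907858
0.06 False [-0.04751427 -0.01960352  0.15565069] [ 3.2  0.5 -5.8] 8.460854234537242
0.09 False [ 0.07487388 -0.06031539  0.36566838] [ 2.2 -0.5 -6.4] 8.24368121006889
0.112 False [ 0.04906688 -0.06269454  0.2958229 ] [ 2.4 -0.3 -5.9] 8.73543311300788
14.2417
```

View pics/s1.png

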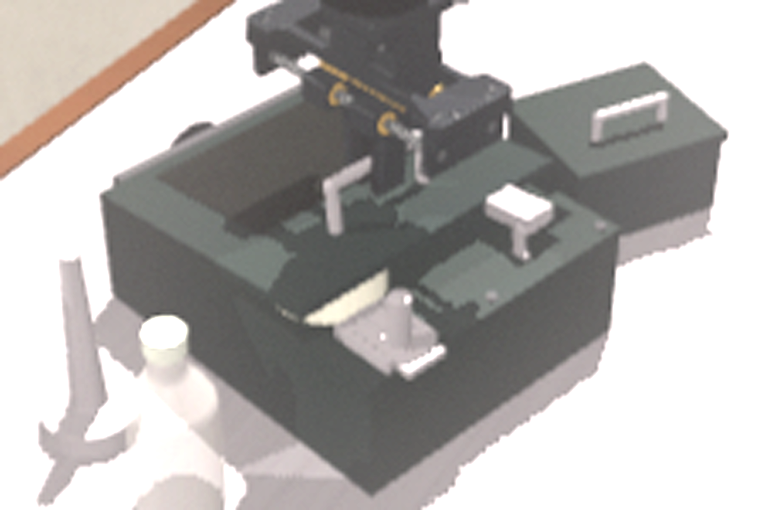

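The grip holds with a steady force of about 6 N. The lid is up, and the catch tab stands clear of the ledge at (518,205). Next I release the handle and push the catch.

Run:
```python
from h import *
p=np.load("p2.npy");W=lambda *c:w(p,c)[0]
def cy(s):
    v=s["tool_pos"]-[p[0],p[1],0];return -v[0]*np.sin(p[2])+v[1]*np.cos(p[2])
arm.move_gripper(40)
P=arm.state()["tool_pos"]
arm.move_straight(P+[0,0,75],feed=150)
arm.move_gripper(0,force=20)
A=W(-141,-18,190);o=down(p,'y');print(arm.solve_ik(A,o))
arm.move_ptp(A,o)
h=arm.move_straight(W(-141,-18,125),feed=100,force_limit=8);print("down",h,arm.state()["tool_pos"])
if not h:
    f0=arm.state()["ft_force"]
    h=arm.move_straight(W(-141,-68,125),feed=25,force_limit=12);s=arm.state();print("push",h,cy(s),(s["ft_force"]-f0).round(1))
    arm.move_straight(W(-141,-45,125),feed=60);arm.move_straight(W(-141,-40,200),feed=150)
    snap("side","pics/s2.png",(220,150,450,300),3.4)
    arm.move_ptp(lid(p,0.11,0)[0]+[0,0,80],down(p,'x'))
    snap("top","pics/t2.png",(215,120,455,275),3.3)
print(arm.state()["time"])
```

```text
[ 0.00346615 -0.01045094  2.04693924  0.          1.10510435 -1.29498594]
down False [500.26321865  26.62141649 125.35183009]
push True -61.12668915753271 [1.7 2.4 0.8]
22.6583
```

View pics/s2.png

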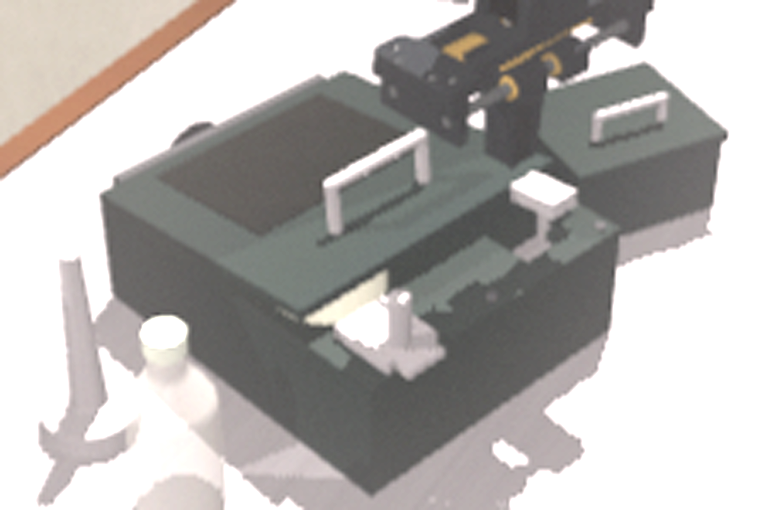

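The tab moved about 28 px along the bar direction, roughly 24 mm, and hit its stop, so the catch is fully aside. Now the lid.

Run:
```python
from h import *
p=np.load("p2.npy")
arm.move_gripper(40)
P,o=lid(p,.112,0)
print(arm.move_straight(P,feed=100,rot=o,force_limit=8))
f0=arm.state()["ft_force"];arm.move_gripper(0,force=30);s=arm.state();print("grip",s["gripper_width"],(s["ft_force"]-f0).round(1))
for th in np.linspace(.2,1.2,11):
    Q,o=lid(p,th,.5*(th-.1)/th);h=arm.move_straight(Q,feed=60,rot=o,force_limit=25);s=arm.state();print(round(th,2),h,(s["tool_pos"]-Q).round(1),(s["ft_force"]-f0).round(1),round(s["gripper_width"],1))
    if h:break
print(s["time"]);snap("side","pics/s3.png",(180,50,480,300),2.4)
```

```text
False
grip 8.157385542773559 [-1.3 -0.4  1.1]
0.2 False [-0.3  0.1 -0.4] [-0.7  1.  -2.1] 8.7
0.3 False [-0.3  0.1 -0.3] [-0.4  2.3 -4.7] 8.3
0.4 False [-0.1  0.1 -0.1] [-0.4  1.6 -5.1] 8.2
0.5 False [ 0.2 -0.   0.1] [-1.2  1.5 -4.2] 8.0
0.6 False [ 0.4 -0.1  0.1] [-0.8  1.7 -5.7] 8.6
0.7 False [ 0.4 -0.  -0.1] [ 0.6  2.  -7.6] 8.1
0.8 False [ 0.4 -0.  -0.3] [ 0.6  1.9 -8.1] 8.1
0.9 False [ 0.3 -0.  -0.5] [  1.7   1.3 -12.2] 8.2
1.0 False [ 0.3  0.  -0.7] [  1.3   3.4 -14.1] 8.0
1.1 False [ 0.1  0.1 -1. ] [  1.3   4.  -16.7] 7.9
1.2 False [ 0.1  0.1 -1.1] [  0.7   4.4 -19.1] 8.4
29.7417
```

View pics/s3.png

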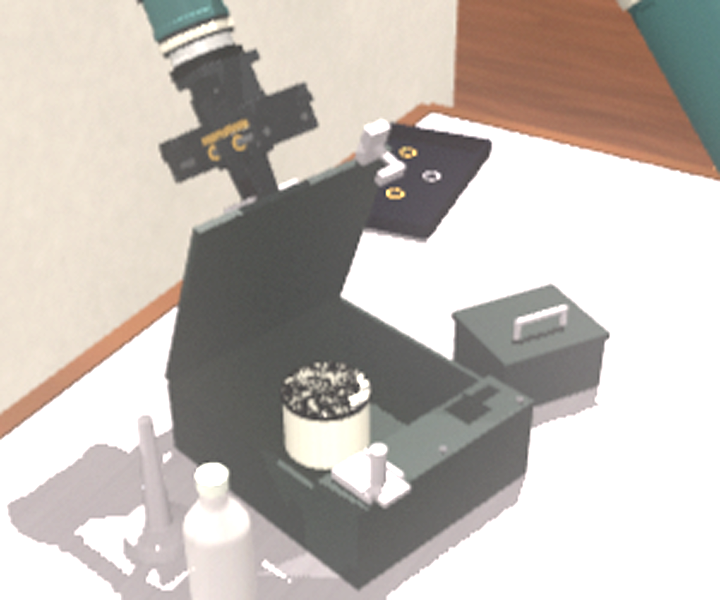

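The lid stands open at about 1.2 rad, and the bystanders have not moved. I'll release and back out along the tool axis.

Run:
```python
from h import *
arm.move_gripper(17);s=arm.state();print(s["ft_force"],s["gripper_width"])
z=R.from_rotvec(s["eef_rot"]).as_matrix()[:,2]
print(arm.move_straight(s["tool_pos"]-90*z,feed=80,force_limit=15))
s=arm.state();print(arm.move_straight(s["tool_pos"]+[0,0,60],feed=120))
arm.wait(.5);s=arm.state();print(s["time"],s["ft_force"]);snap("side","pics/s4.png",(180,50,480,300),2.4)
snap("top","pics/t4.png",(180,60,480,300),2.4)
```

```text
[ 0.53072519 -1.13101685  0.22727742] 16.847194501386326
False
False
32.6 [ 0.35705292 -0.07298161 -0.01214022]
```

View pics/s4.png

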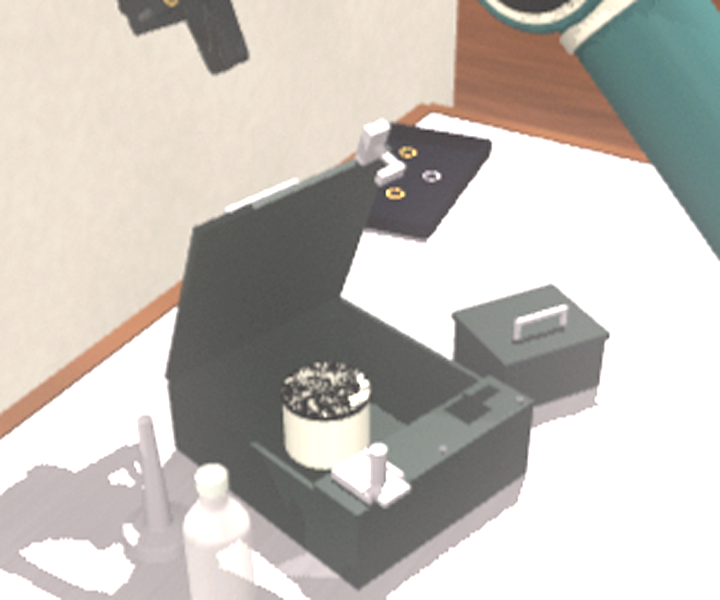

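View pics/t4.png

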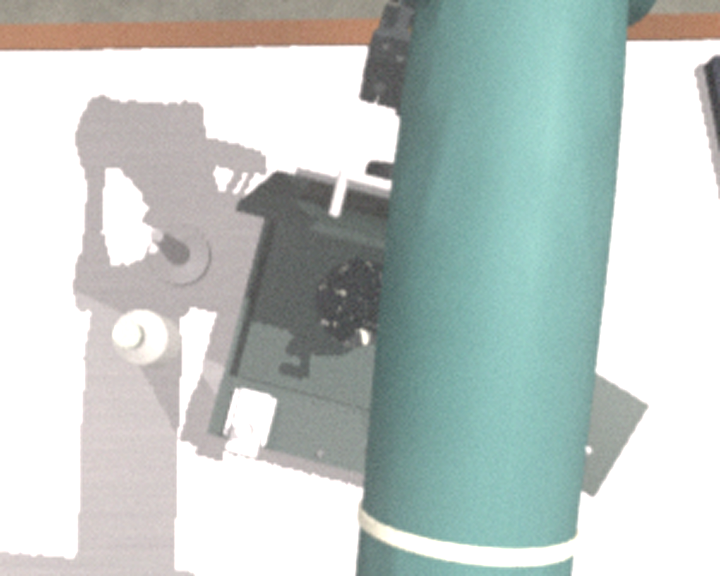

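The lid stands open with nothing touching it and has not moved since release. The gripper is clear, and the bolt, ring box, bottle and mandrel are all in place.

```bash
python3 -c "
from cell import arm
arm.close_job()"
```

```text
the job is handed in; nothing more can be done
```

The filings box is open and the job is handed in. The lid stands at about 1.2 rad by itself, clearly past halfway, after 32.6 s of the 72 s allowed.

1. **Bolt:** I pushed it back until it hit its stop. The wrist picture showed its plate about 8 mm clear of the lid's edge.
2. **Lid raised:** I lifted it by the handle to about 0.11 rad, against about 6 N. The catch came up out of the ledge.
3. **Catch:** I pushed it outward to its stop. The pictures showed about 24 mm of travel, out of 25 mm.
4. **Lid opened:** I gripped the handle again, swung the lid up to about 1.2 rad, let go and backed away.

**Last checks:** The side view after release showed the lid in the same place as before. The ring box, bottle and mandrel look undisturbed, and the force on the tool read about zero. In the top view the arm hid part of the case and ring box, so that part was checked from the side view only.

**Disagreements:** The first pose measured from the two fixed cameras was about 2 mm off in both x and y. I corrected it with the wrist picture, and the bolt's stop agreed in x. The catch's stop came about 3.5 mm beyond where I expected it. The vertical force on the tool rose to 19 N near the end of the swing, within the limits, and dropped to zero on release.

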